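# Fit the short strainer screen and switch on the heater

## Task

Get the trap test stand ready to run: lift the short strainer screen out of the crowded spares rack by its two narrow edges, the only way fingers fit in, and stand it upright on a clear patch of the granite to change your grip. Take it again by its flat faces, lower it between the guide ribs of the condensate trough until it is fully home, then press the raised end of the rocker on the cream junction box to switch the heater on. Do not drop the screen, and leave the tall screens and the loose parts on the table as they are.

Things in the scene. Friction and masses are not known exactly. Their poses are not given: they have to be found in the camera images.
- screen_short: the only short strainer screen: a steel-framed slab with vertical wires in both flat faces, 60 mm wide (x) by 26 thick (y) by 85 tall (z), 0.2 to 0.4 kg, standing upright in a bay of the rack, its top 23 mm lower than the tall ones. Origin: centre of its underside. Either way round is the same
- screen_tall0: one of four tall strainer screens, like the short one but 108 mm tall, to be left in the rack; origin centre of underside, x along the 60 mm width, y along the 26 mm thickness, z up
- screen_tall1: one of four tall strainer screens, like the short one but 108 mm tall, to be left in the rack; origin centre of underside, x along the 60 mm width, y along the 26 mm thickness, z up
- screen_tall2: one of four tall strainer screens, like the short one but 108 mm tall, to be left in the rack; origin centre of underside, x along the 60 mm width, y along the 26 mm thickness, z up
- screen_tall3: one of four tall strainer screens, like the short one but 108 mm tall, to be left in the rack; origin centre of underside, x along the 60 mm width, y along the 26 mm thickness, z up
- rack: fixed grey sheet-steel rack, 172 (x) by 116 (y) mm, walls 36 high, floor 6 thick. Origin: underside centre. Bays at x -48, +48 and y -35, 0, +35 mm, 64 (x) by 30 (y) each; the one at +48, +35 is empty. Screens stand with width along rack x, faces 9 mm apart, too near for a finger; free are their edges: an aisle 36 mm wide between the two rows, and outside
- trough: fixed open-topped steel condensate strainer trough, 170 mm long (x, the flow), 66 mm wide inside (y), 94 mm over its rolled rims, rim at 91 mm height, floor 6 mm thick; its feed pipe leaves at the +x end, 58 mm further and 65 mm high. Origin: underside centre
- slot (a point): centre of the trough floor between its guide ribs, 6 mm above the table, axes as the trough. Ribs on both side walls, 8 mm proud, leave a 30 mm gap along x, flared to about 41 mm above 79 mm height. A screen goes in from above, thickness along x; home, it stands on the floor, top level with the rim. No room for fingers at its edges; 65 mm of free trough beside each face
- jbox: fixed cream enamelled junction box, 156 mm (x) by 112 mm (y), cover at 75 mm height, conduit 36 mm high at the +x end, reaching 132 mm from the centre. Origin: underside centre. Its black rocker switch, 61 by 34 mm, lies in the middle of the cover along box x, pivot at 89 mm height, inside a bezel 82 mm high
- rocker_on (a point): on the top face of the rocker's ON half (the +x half, nearest the conduit; a short white bar is moulded on it; raised while off), 20 mm from the pivot; it moves with the rocker, down about 8 mm from off to on. Its own axes turn with the rocker
- rocker (a joint): rocker angle: 0 off (ON end up), 0.40 rad on (ON end down, against its stop); it stays where it is left; pressing at point rocker_on takes about 4 N
- canister: loose brass screw-top canister, 72 mm diameter, 93 mm tall, bystander; origin centre of underside
- float_ball: loose chrome float ball, 76 mm diameter, 81 mm tall, standing on its 34 mm boss, bystander; origin under the boss
- pipe_cap: loose black iron pipe cap, 76 mm diameter, 47 mm tall, bystander; origin centre of underside
- gland_nut: loose bronze hexagon gland nut, 70 mm across corners, 52 mm tall, bystander; origin centre of underside
Mind the look-alikes: they are no part of the job. Leave any blue or brown look-alike of the screen_short alone.

How it is judged:
By the outcome, as a careful person would: the job done as asked, in the order asked, and still so for the second after the job is handed in, with the robot touching nothing.
It also fails if it takes over 72 s, if anything falls off the work surface, if the arm or the gripper's body presses on something with over 40 N, if the wrist force passes 120 N, or if a joint passes its speed limit or range.

## Robot

A 6-joint arm with a two-finger parallel gripper is mounted at the origin on the work surface. World frame = base frame: x ahead of the robot, y to its left, z up, the work surface at z = 0. Lengths are in m, angles in rad, forces in N, time in s.
With the tool pointing down it reaches from about 0.425 to 0.95 m from the base axis. Payload 3.5 kg.
Tool frame: the origin (TCP) lies midway between the tips of the shut fingers; the grasp point (between the pads) lies 19 mm behind it; z points along the fingers, y is the line along which they close (so a half turn about z gives the same grasp; the last joint's range is limited). The gripper opens to 85 mm and grips with 20 to 120 N. Pads are 22 mm wide; open, the fingers measure 114 mm over their backs; the gripper's body (76 mm by 85 mm) begins 54 mm behind the grasp point. The pads swing forward as they close: fully open they stand 13 mm farther back than shut.
Start: joints at [1.107, 0.286, 1.577, -0, 1.279, -0.15], TCP at [0.208, 0.642, 0.231] pointing down, gripper open.
Joint ranges: [-2.77, 2.77], [-0.9, 2.22], [0.21, 2.48], [-1.53, 4.67], [0.24, 2.81], [-2.84, 2.84]. Speed limits (rad/s): [2.79, 2.79, 3.14, 3.14, 3.14, 3.14].

## Interface

Orientations are given as a 3x3 rotation matrix whose columns are the frame's x, y, z axes.
In Python, from bench import bot, viewer gives the robot as it stands.
- The arm moves only by the shell command python3 -m jog 'ROWS' [FORCE]. ROWS is a JSON object of lists of equal length, an entry for each row: "rotation": the turn, a rotation vector about the tool's x, y, z in degrees, a list of three; "dp": the shift along the tool's x, y, z in m, a list of three; "fingers": the opening, from 0 (shut) to 1 (fully open). A call has 1 to 8 rows; each row is the pose to reach, as a shift and turn from the pose commanded when the call began, along the tool's axes at that moment; what a row does not reach only later rows make up. A row lasts 1/12 s, in which the tool goes at most 41.7 mm and 7.16 degrees, less where a joint would pass 70% of its speed; a pose out of reach is approached as far as the arm can. A call with a gripper value outside its range is refused whole. The fingers move at their own pace and stop on an object; FORCE is the grip in N (left out, the last holds). Time passes only in rows, so rows that repeat a pose let the fingers close. It gives the time, the measured TCP pose, the force, the opening and the grip force at its end, in the units of the state.
- bot.sense(): the state, without advancing time (a new reading comes with each control period).
- viewer.read_camera(name): name is "scene" or "side" or "wrist"; returns a dict with "image" (400x640x3 uint8, red, green, blue), "range_z" (400x640 float32, m along the optical axis (not along the pixel's ray), 0 where there is no reading), "mtx" (3x3 intrinsics, pixels), "cam_to_world" (4x4, takes a point from camera to world coordinates); the wrist camera has in their place "mount" (4x4, takes a point from camera to tool coordinates, whose origin is the TCP and whose axes are the flange's). Camera axes: x right, y down, z forward; pixel columns grow to the right and rows downward; lengths in m; the calibration is good to about 2 mm. The wrist camera is an equidistant fisheye: a pixel r from the principal point sees the ray r / f radians off the axis. A picture is of the moment at which its call begins: read the wrist's pose just before it.
- bot.hand_in(): hands the job in; it is judged then, once.
The state is a dict: "clock": time; "joint_pos": joint angles; "joint_vel": joint speeds; "tau": joint torques, N m; "tool_pos": TCP position; "eef_rot": TCP orientation; "ft_force": force on the tool from outside, world axes, zero at the start; "ft_torque": the same for the moment, N m; "grip_width": finger opening in m; "finger_force": force on a finger pad.
Only numpy, scipy, OpenCV 4.12 (cv2) and the standard library are available. Lean on these libraries where they do the work, as an engineer would, in place of code of your own. Each camera call takes 0.05 s, during which the arm holds its last target. There are 200 camera calls.

## Working session

There is one attempt and no reset: what is moved stays moved. The work goes in short steps, Python scripts to look and compute and a shell command to move; the robot and the scene stay as the last step left them, time stands still between calls to the robot, and variables do not carry over. Pictures are saved under pics/ and viewed, at most 10 in all, crops included, and the job is handed in when it is done.

```bash
mkdir -p pics; ls
python3 - <<'E'
from bench import bot, viewer
import numpy as np, cv2
s=bot.sense(); print(s['clock'],s['tool_pos'],s['eef_rot'],s['grip_width'])
for n in ['scene','side']:
    d=viewer.read_camera(n); np.savez(f'{n}.npz',**d)
    cv2.imwrite(f'pics/{n}0.png',d['image'][...,::-1]); print(n,d['mtx'],d['cam_to_world'],(d['range_z']>0).mean())
E
```

```text
pics
0.0 [0.20802959 0.6414485  0.22993658] [[-9.51154872e-01  3.08712222e-01 -1.08298259e-03]
 [ 3.08713896e-01  9.51152566e-01 -2.12743436e-03]
 [ 3.73316680e-04 -2.35785133e-03 -9.99997151e-01]] 0.08542413764724932
scene [[374.45159354   0.         319.74879219]
 [  0.         374.45159354 199.43898987]
 [  0.           0.           1.        ]] [[ 0.39032434  0.63559804 -0.66607961  1.25358244]
 [ 0.92043728 -0.2859165   0.26654638 -0.1841669 ]
 [-0.02102679 -0.71712404 -0.6966283   0.78286685]
 [ 0.          0.          0.          1.        ]] 0.9961015625
side [[483.0281586    0.         323.06080982]
 [  0.         483.0281586  193.77476761]
 [  0.           0.           1.        ]] [[-9.52776623e-01 -2.03481637e-01  2.25415017e-01  2.03450843e-01]
 [-3.03670818e-01  6.36321610e-01 -7.09139509e-01  1.23160251e+00]
 [ 8.60421185e-04 -7.44103509e-01 -6.68063790e-01  1.20836735e+00]
 [ 0.00000000e+00  0.00000000e+00  0.00000000e+00  1.00000000e+00]] 0.9694453125
```

View pics/scene0.png

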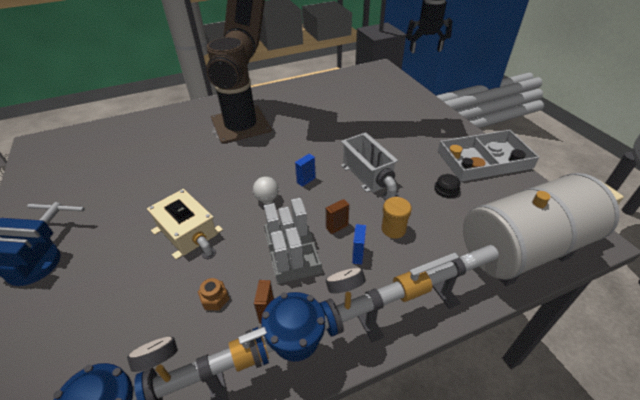

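View pics/side0.png

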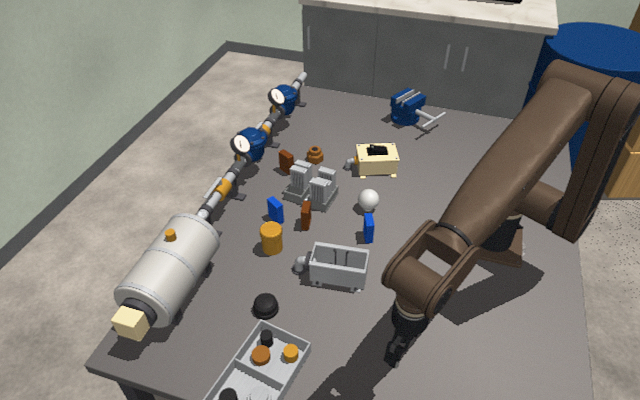

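The scene picture shows the rack of grey screens at (288,240), trough (370,163), jbox (181,220), and blue and brown look-alikes at (306,170), (359,244), (337,216), (263,299). The side picture shows the same: rack (312,185), trough (338,266), jbox (377,160). Next I'll fuse the depth into a top-down height map and crop the rack.

```bash
cat > h.py <<'E'
import numpy as np, cv2
def pts(d):
    v,u=np.mgrid[0:400,0:640]; z=d['range_z']; K=d['mtx']
    P=np.stack([(u-K[0,2])/K[0,0]*z,(v-K[1,2])/K[1,1]*z,z],-1)
    T=d['cam_to_world']; W=P@T[:3,:3].T+T[:3,3]; W[z<=0]=np.nan
    return W
X0,Y0,R=0.30,-0.40,0.001   # map: row = x, col = y
def hmap(W,shape=(700,900)):
    p=W.reshape(-1,3); p=p[np.isfinite(p).all(1)]
    r=np.round((p[:,0]-X0)/R).astype(int); c=np.round((p[:,1]-Y0)/R).astype(int)
    k=(r>=0)&(r<shape[0])&(c>=0)&(c<shape[1])&(p[:,2]<.2)
    H=np.full(shape,-.01); np.maximum.at(H,(r[k],c[k]),p[k,2]); return H
E
python3 - <<'E'
from h import *
ds={n:np.load(n+'.npz') for n in('scene','side')}
Ws={n:pts(d) for n,d in ds.items()}
for n,(u,v) in dict(scene=(150,300),side=(180,180)).items():
    pass
H=np.maximum(*[hmap(W) for W in Ws.values()])
H=cv2.dilate(H.astype(np.float32),np.ones((3,3)))
img=cv2.applyColorMap(np.clip(H/.14*255,0,255).astype(np.uint8),cv2.COLORMAP_JET)
cv2.imwrite('pics/top.png',cv2.resize(img[:, :],(771,600)))
W=Ws['scene'];print('table z',np.nanmedian(W[230:300,100:180,2]),)
W=Ws['side'];print(np.nanmedian(W[300:380,330:370,2]))
c=ds['scene']['image'][185:285,225:355]; s=ds['side']['image'][145:225,265:365]
cv2.imwrite('pics/crop.png',np.hstack([cv2.resize(c,(480,370),interpolation=2),cv2.resize(s,(320,256),interpolation=2).copy() if 0 else cv2.copyMakeBorder(cv2.resize(s,(320,256),interpolation=2),0,114,0,0,0)])[...,::-1])
E
```

```text
table z -0.0006279216260726694
0.0003631924490168359
```

View pics/top.png

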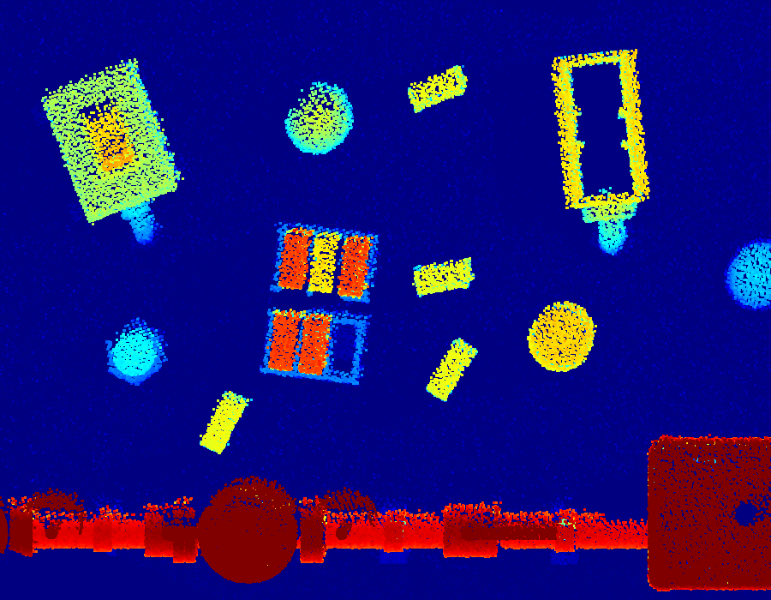

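View pics/crop.png

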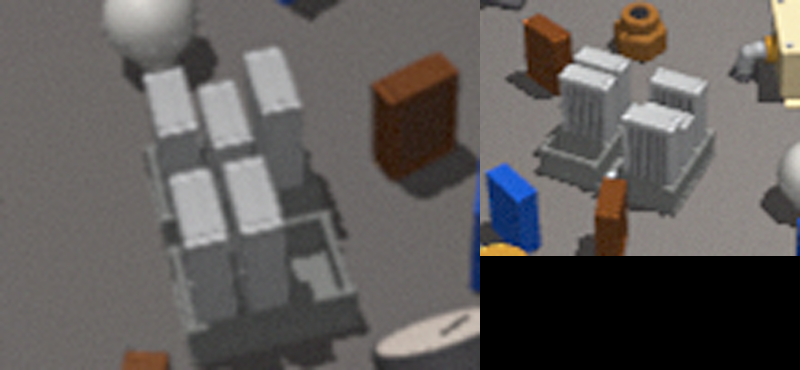

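Candidates: the map's height shows one short grey screen among the tall ones, at scene (285,217), map (323,263), in the middle bay of the row nearest the robot. The others in the rack, at (272,218), (298,217), (280,250) and (291,250), are about 23 mm taller. The blue (306,170), (359,244) and brown (337,216), (263,299) slabs are the look-alikes. The crop confirms it: the middle back slab is grey, in the rack, and has the lower top. Next: exact poses.

Run:
```python
from h import *
Ws={n:pts(np.load(n+'.npz')) for n in('scene','side')}
def rect(name,box,z0,z1):
    # box in map px of 771x600 picture: u0,v0,u1,v1
    for n in ['scene','side','both']:
        P=np.concatenate([Ws[k].reshape(-1,3) for k in (Ws if n=='both' else [n])])
        k=700/600
        y0,x0,y1,x1=[b*k*R for b in box]
        s=(P[:,0]>X0+x0)&(P[:,0]<X0+x1)&(P[:,1]>Y0+y0)&(P[:,1]<Y0+y1)&(P[:,2]>z0)&(P[:,2]<z1)
        Q=P[s]
        if len(Q)<8: print(name,n,len(Q)); continue
        c,sz,a=cv2.minAreaRect((Q[:,:2]*1000).astype(np.float32))
        if sz[0]<sz[1]: sz=sz[::-1]; a+=90
        print(name,n,len(Q),'c',np.round(c,1),'size',np.round(sz,1),'long axis deg',round((a+90)%180-90,1),'mean',np.round(Q.mean(0)*1000,1))
rect('short',(306,228,342,298),.084,.1)
for i,b in enumerate([(272,222,312,298),(335,230,375,305),(265,305,300,380),(298,305,332,380)]): rect(f'tall{i}',b,.106,.125)
rect('rack',(250,215,385,392),.030,.042)
rect('trough',(545,40,655,212),.086,.1)
rect('jbox',(35,55,185,230),.070,.078)
rect('rocker',(80,95,140,180),.084,.12)
rect('conduit',(115,195,165,250),.01,.05)
rect('pipe',(580,205,640,260),.02,.085)
```

```text
short scene 203 c [611.7 -22.4] size [66.1 36.3] long axis deg 5.8 mean [612.6 -22.5  89.9]
short side 48 c [599.3 -28. ] size [56.9 35.8] long axis deg -10.4 mean [591.3 -26.6  91.5]
short both 251 c [606.2 -21.9] size [75.9 36.7] long axis deg 3.8 mean [608.6 -23.3  90.2]
tall0 scene 202 c [604.7 -57.5] size [59.5 26. ] long axis deg -7.1 mean [607.3 -58.1 112.6]
tall0 side 107 c [597.7 -55.6] size [60.8 34.6] long axis deg -3.4 mean [597.4 -53.6 113.2]
tall0 both 309 c [601.  -55.8] size [67.4 34.6] long axis deg -3.4 mean [603.9 -56.5 112.8]
tall1 scene 195 c [613.2  11.9] size [61.9 26.1] long axis deg -7.2 mean [615.8  11.1 112.5]
tall1 side 115 c [606.2  13.6] size [62.4 34.5] long axis deg -4.9 mean [606.7  16.2 113.5]
tall1 both 310 c [609.6  13.3] size [69.2 34.5] long axis deg -4.9 mean [612.4  13.  112.9]
tall2 scene 250 c [699.8 -64.6] size [63.1 35.6] long axis deg -7.0 mean [702.7 -69.6 112.9]
tall2 side 100 c [693.2 -69. ] size [60. 37.] long axis deg -1.6 mean [692.  -65.8 113.3]
tall2 both 350 c [697.1 -69.1] size [67.9 37.6] long axis deg 0.6 mean [699.6 -68.5 113.
[... 1305 characters left out ...]
.3 mean [ 458.4 -268.5   93.3]
rocker both 337 c [ 458.4 -269.1] size [73.7 56.1] long axis deg 23.9 mean [ 464.9 -271.2   93.2]
conduit scene 267 c [ 557.6 -236.8] size [52.7 43.5] long axis deg 20.0 mean [ 558.  -240.5   35. ]
conduit side 83 c [ 553.5 -228.4] size [43.7 36.7] long axis deg 39.0 mean [ 552.1 -229.2   33.7]
conduit both 350 c [ 557.5 -236.7] size [52.7 43.7] long axis deg 20.0 mean [ 556.6 -237.8   34.6]
pipe scene 380 c [562.5 301.5] size [61.8 52.7] long axis deg 68.5 mean [562.5 304.3  53.2]
pipe side 163 c [562.6 317.5] size [49.  46.7] long axis deg -89.9 mean [560.5 322.3  53.8]
pipe both 543 c [567.8 309.5] size [65.  57.1] long axis deg 90.0 mean [561.9 309.7  53.4]
```

```bash
cat > go.py <<'E'
# python3 go.py X Y Z HEADING : prints the shift/turn from the present measured pose (tool y heading, tool down)
import sys,numpy as np
from scipy.spatial.transform import Rotation as Ro
from bench import bot
def show():
    s=bot.sense(); R=np.array(s['eef_rot']); p=np.array(s['tool_pos'])
    print('t %.2f pos %s head %.2f F %s w %.4f ff %.1f'%(s['clock'],np.round(p,4),np.degrees(np.arctan2(R[1,1],R[0,1])),np.round(s['ft_force'],1),s['grip_width'],np.max(s['finger_force'])))
    return p,R
if __name__=='__main__':
    p,R=show()
    if len(sys.argv)>4:
        x,y,z,h=map(float,sys.argv[1:5]); a=np.radians(h)
        Y=np.array([np.cos(a),np.sin(a),0]); Z=np.array([0,0,-1.]); T=np.stack([np.cross(Y,Z),Y,Z],1)
        print('rot',np.round(Ro.from_matrix(R.T@T).as_rotvec(True),2),'dp',np.round(R.T@(np.array([x,y,z])-p),4))
E
python3 -m jog '{"rotation":[[0,0,50],[0,0,50],[0,0,50],[0,0,50],[0,0,50],[0,0,50],[0,0,50],[0,0,50]],"dp":[[-0.249,-0.217,0],[-0.249,-0.217,0],[-0.249,-0.217,0],[-0.249,-0.217,0],[-0.249,-0.217,0],[-0.249,-0.217,0],[-0.249,-0.217,0],[-0.249,-0.217,0]],"fingers":[1,1,1,1,1,1,1,1]}' 40
python3 go.py .606 -.021 .23 -7
```

```text
clock: 0.77
tool_pos: [0.3786, 0.3566, 0.2309]
eef_rot: [[-0.371, 0.929, -0.0], [0.929, 0.371, -0.001], [-0.0, -0.001, -1.0]]
ft_force: [0.9, 0.7, 0.5]
grip_width: 0.0854
finger_force: 0.0
t 0.77 pos [0.3786 0.3566 0.2309] head 21.78 F [0.9 0.7 0.5] w 0.0854 ff 0.0
rot [-0.03  0.03 28.78] dp [-0.435   0.0711  0.001 ]
```

```bash
python3 -m jog '{"rotation":[[0,0,28.8],[0,0,28.8],[0,0,28.8],[0,0,28.8],[0,0,28.8],[0,0,28.8],[0,0,28.8],[0,0,28.8]],"dp":[[-0.435,0.071,0],[-0.435,0.071,0],[-0.435,0.071,0],[-0.435,0.071,0],[-0.435,0.071,0],[-0.435,0.071,0],[-0.435,0.071,0],[-0.435,0.071,0]],"fingers":[1,1,1,1,1,1,1,1]}' >/dev/null
python3 go.py .606 -.021 .23 -7
```

```text
t 1.43 pos [0.5517 0.072  0.2309] head -6.80 F [ 0.1  0.  -0.1] w 0.0852 ff 0.0
rot [-0.04 -0.01  0.2 ] dp [-0.0859  0.065   0.0009]
```

```bash
python3 -m jog '{"rotation":[[0,0,0.2],[0,0,0.2],[0,0,0.2],[0,0,0.2]],"dp":[[-0.086,0.065,0],[-0.086,0.065,0],[-0.086,0.065,0],[-0.086,0.065,0]],"fingers":[1,1,1,1]}' >/dev/null
cat > wr.py <<'E'
from go import *; from bench import viewer; import cv2
def grab(tag):
    p,R=show(); d=viewer.read_camera('wrist'); M=d['mount']
    # tool axes
    np.savez('w_'+tag,p=p,R=R,**d); return d,p,R
def rays(d,p,R,uv):
    K=d['mtx']; uv=np.asarray(uv,float).reshape(-1,2); m=(uv-K[:2,2])/[K[0,0],K[1,1]]
    r=np.linalg.norm(m,axis=1)+1e-12; D=np.c_[m/r[:,None]*np.sin(r)[:,None],np.cos(r)]
    M=d['mount']; o=R@M[:3,3]+p; return o,D@(R@M[:3,:3]).T
def onplane(d,p,R,uv,z):
    o,D=rays(d,p,R,uv); return o+D*((z-o[2])/D[:,2])[:,None]
def cloud(d,p,R):
    v,u=np.mgrid[0:400,0:640]; o,D=rays(d,p,R,np.c_[u.ravel(),v.ravel()])
    z=d['range_z'].ravel(); M=d['mount']; ax=R@M[:3,2]; P=o+D*(z/(D@ax))[:,None]; P[z<=0]=np.nan; return P.reshape(400,640,3)
if __name__=='__main__':
    t=sys.argv[1]; d,p,R=grab(t); print(d['mtx'],d['mount']); cv2.imwrite(f'pics/w_{t}.png',d['image'][...,::-1])
E
python3 wr.py a
```

```text
t 1.77 pos [ 0.6072 -0.0238  0.2305] head -7.28 F [-0.4  0.4 -0. ] w 0.0850 ff 0.0
[[309.70691629   0.         316.42671186]
 [  0.         309.70691629 202.36730909]
 [  0.           0.           1.        ]] [[ 1.22409106e-03 -9.65836190e-01 -2.59150450e-01  6.57733664e-02]
 [ 9.99999136e-01  1.30621609e-03 -1.44706539e-04 -2.35188579e-04]
 [ 4.78269299e-04 -2.59150049e-01  9.65836955e-01 -1.42538355e-01]
 [ 0.00000000e+00  0.00000000e+00  0.00000000e+00  1.00000000e+00]]
```

View pics/w_a.png

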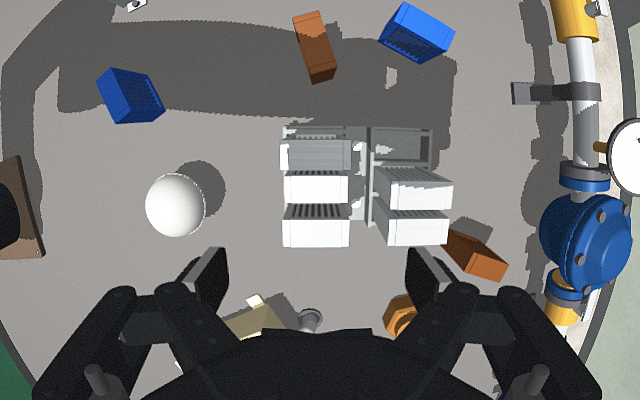

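The wrist picture shows the short screen's top at about (317,187), between tall tops at (316,210) and (316,150). The second row is at (410,190-225).

```bash
cat > fit.py <<'E'
from wr import *
def top(P,z0,z1,c,rad,img=None):
    Q=P.reshape(-1,3); Q=Q[np.isfinite(Q).all(1)]
    Q=Q[(Q[:,2]>z0)&(Q[:,2]<z1)&(np.hypot(Q[:,0]-c[0],Q[:,1]-c[1])<rad)]
    m,sz,a=cv2.minAreaRect((Q[:,:2]*1000).astype(np.float32))
    if sz[0]<sz[1]: sz=sz[::-1]; a+=90
    print(len(Q),'c',np.round(m,1),'size',np.round(sz,1),'ang',round((a+90)%180-90,1),'z',np.round(np.median(Q[:,2]),4)); return Q
E
python3 - <<'E'
from fit import *
f=np.load('w_a.npz'); d=f; P=cloud(d,f['p'],f['R'])
print('table',np.nanmedian(P[320-200:240,215:270,2]))
c=P[187,317]; print(c)
for r,cc in [((187),317),(160,317),(222,317)]: print(P[r-2:r+3,cc,:].mean(0))
top(P,.082,.1,P[187,317],.045)
for px in [(230,316),(200+25,415),(190,415),(157,320)]: 
    q=P[px[0],px[1]]; print(px,q); top(P,.105,.125,q,.05)
E
```

```text
table -1.7921501638040738e-05
[ 0.60810805 -0.01902325  0.09170728]
[ 0.60810688 -0.01903311  0.09166102]
[0.61158891 0.00883494 0.11378193]
[ 0.60472673 -0.04562949  0.11369869]
2115 c [605.8 -28.8] size [60.3 41.3] ang -7.2 z 0.0908
(230, 316) [ 0.60293167 -0.05276741  0.11430993]
1980 c [602.5 -56.5] size [60.2 27. ] ang -7.1 z 0.1138
(225, 415) [ 0.69347969 -0.06033667  0.11393588]
3612 c [699.1 -50.2] size [61.8 60.7] ang 83.4 z 0.1137
(190, 415) [ 0.69466218 -0.027343    0.11401004]
3240 c [699.5 -48.7] size [60.  58.6] ang -6.5 z 0.1137
(157, 320) [0.61440845 0.01108141 0.11403634]
2189 c [610.8  13.2] size [60.3 25.9] ang -7.2 z 0.1139
```

```bash
python3 - <<'E'
from fit import *
f=np.load('w_a.npz'); P=cloud(f,f['p'],f['R'])
Q=P.reshape(-1,3); Q=Q[np.isfinite(Q).all(1)]
a=np.radians(-7.2); ex=np.array([np.cos(a),np.sin(a)]); ey=np.array([-ex[1],ex[0]])
L=np.c_[(Q[:,:2]-[.6066,-.0216])@np.c_[ex,ey],Q[:,2]]*1000
for lo,hi in ((88,94),(90,92.5)):
    k=(L[:,2]>lo)&(L[:,2]<hi)&(abs(L[:,0])<40)&(abs(L[:,1])<25)
    print(k.sum(),np.percentile(L[k,0],[0.5,99.5]),np.histogram(L[k,1],np.arange(-24,25,3))[0])
# obstacles in aisle x 30..66 and outside -66..-30
for lo,hi in((-70,-32),(32,70)):
    k=(L[:,0]>lo)&(L[:,0]<hi)&(abs(L[:,1])<14); print(np.histogram(L[k,0],np.arange(lo,hi+1,4),weights=None)[0], [round(float(L[k&(L[:,0]>b)&(L[:,0]<b+4),2].max(initial=0)),0) for b in range(lo,hi,4)])
E
python3 go.py .6065 -.0217 .052 -7.2
```

```text
1862 [-29.71458617  30.07488268] [ 38   0   0  66 205 190 215 195 197 195 198 209 112   0   0   0]
1616 [-29.59631696  29.96396516] [  9   0   0  51 186 172 200 186 174 177 166 182  99   0   0   0]
[1078 1532 3021 1614 1281  872 1458  965  378] [335.0, 336.0, 336.0, 337.0, 336.0, 334.0, 307.0, 335.0, 336.0, 334.0]
[ 403  376 1665  884  863 1383 2039 2720 1999] [335.0, 335.0, 334.0, 306.0, 334.0, 336.0, 337.0, 336.0, 336.0, 336.0]
t 1.82 pos [ 0.6061 -0.0215  0.2304] head -7.20 F [-1.2 -0.3 -0.3] w 0.0854 ff 0.0
rot [-0.08 -0.01  0.  ] dp [-0.0002  0.0007  0.1784]
```

```bash
python3 -m jog '{"rotation":[[0,0,0],[0,0,0],[0,0,0],[0,0,0],[0,0,0],[0,0,0],[0,0,0],[0,0,0]],"dp":[[0,0.001,0.03],[0,0.001,0.06],[0,0.001,0.09],[0,0.001,0.12],[0,0.001,0.14],[0,0.001,0.16],[0,0.001,0.17],[0,0.001,0.178]],"fingers":[1,1,1,1,1,1,1,1]}' >/dev/null
python3 go.py .6067 -.0216 .052 -7.2
python3 -m jog '{"rotation":[[0,0,0],[0,0,0],[0,0,0],[0,0,0],[0,0,0],[0,0,0],[0,0,0],[0,0,0]],"dp":[[0,0,0],[0,0,0],[0,0,0],[0,0,0],[0,0,0],[0,0,0],[0,0,0],[0,0,0]],"fingers":[0.6,0.6,0.6,0.6,0.6,0.6,0.6,0.6]}' 60 >/dev/null
python3 go.py .6067 -.0216 .052 -7.2
```

```text
t 2.48 pos [ 0.6075 -0.018   0.0561] head -6.87 F [-23.7   5.5  47.8] w 0.0855 ff 23.9
rot [ 0.11 -0.02  0.33] dp [-0.0037 -0.0004  0.0041]
t 3.15 pos [ 0.6099 -0.0185  0.063 ] head -6.88 F [-15.8   3.5  32.4] w 0.0593 ff 69.1
rot [0.35 0.02 0.32] dp [-0.0034 -0.0029  0.011 ]
```

Run:
```python
from wr import *
d,p,R=grab('b'); a=d['image']; s=viewer.read_camera('scene'); np.savez('s_b',**s)
b=cv2.resize(s['image'][170:290,210:350],(420,360),interpolation=2)
a=cv2.resize(a[100:340,180:500],(380,285),interpolation=2); a=cv2.copyMakeBorder(a,0,75,0,0,0)
cv2.imwrite('pics/b.png',np.hstack([a,b])[...,::-1])
```

```text
t 3.15 pos [ 0.6099 -0.0185  0.063 ] head -6.88 F [-15.8   3.5  32.4] w 0.0593 ff 69.1
```

View pics/b.png

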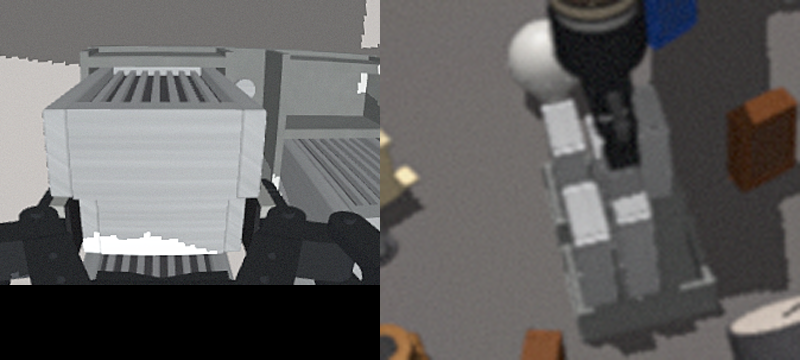

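The fingers hold both narrow edges of the short screen. A finger link rests on the top of tall3, right crop (620,190), which explains the upward force. Lift straight up.

```bash
python3 -m jog '{"rotation":[[0,0,0],[0,0,0],[0,0,0],[0,0,0],[0,0,0]],"dp":[[0,0,-0.004],[0,0,-0.008],[0,0,-0.012],[0,0,-0.016],[0,0,-0.02]],"fingers":[0.6,0.6,0.6,0.6,0.6]}' 60 >/dev/null
python3 go.py .6067 -.0216 .18 -7.2
```

```text
t 3.67 pos [ 0.6063 -0.019   0.0726] head -6.97 F [ 1.5  0.1 -4.2] w 0.0590 ff 65.4
rot [-0.04 -0.01  0.23] dp [-0.0026  0.0006 -0.1074]
```

```bash
python3 -m jog '{"rotation":[[0,0,0],[0,0,0],[0,0,0],[0,0,0],[0,0,0],[0,0,0],[0,0,0],[0,0,0]],"dp":[[0,0,-0.015],[0,0,-0.03],[0,0,-0.05],[0,0,-0.07],[0,0,-0.09],[0,0,-0.11],[0,0,-0.125],[0,0,-0.125]],"fingers":[0.6,0.6,0.6,0.6,0.6,0.6,0.6,0.6]}' 60 >/dev/null
python3 - <<'E'
from wr import *
d,p,R=grab('c'); s=viewer.read_camera('scene'); np.savez('s_c',**s); q=viewer.read_camera('side'); np.savez('q_c',**q)
b=cv2.resize(s['image'][150:290,210:350],(400,400),interpolation=2); c=cv2.resize(q['image'][120:220,260:360],(400,400),interpolation=2)
cv2.imwrite('pics/c.png',np.hstack([b,c])[...,::-1])
from fit import *
P=cloud(d,p,R); 
import h
Ws=h.pts(s)
W0=h.pts(np.load('scene.npz'))
for n,c in dict(t0=(.606,-.0575),t1=(.614,.012),t2=(.7025,-.068),t3=(.705,-.034)).items():
    print(n)
    for W in (W0,Ws):
        try: top(W,.108,.118,c,.033)
        except Exception as e: print('none')
E
```

```text
t 4.33 pos [ 0.6082 -0.0195  0.202 ] head -6.98 F [ 0.7 -0.7 -2.8] w 0.0589 ff 68.4
t0
193 c [604.8 -57.5] size [59.3 26. ] ang -7.1 z 0.1131
191 c [605.1 -57.6] size [60.5 25.9] ang -6.8 z 0.113
t1
185 c [613.2  11.9] size [61.9 26.1] ang -7.2 z 0.1129
189 c [613.  12.] size [60.4 26.2] ang -7.3 z 0.113
t2
303 c [701.8 -58.9] size [60.6 47.4] ang -7.0 z 0.1132
305 c [701.3 -58.8] size [59.4 47.5] ang -7.4 z 0.1132
t3
279 c [703.4 -43.9] size [60.6 44.1] ang -7.1 z 0.1132
285 c [702.8 -44. ] size [62.6 44.2] ang -6.4 z 0.1131
```

View pics/c.png

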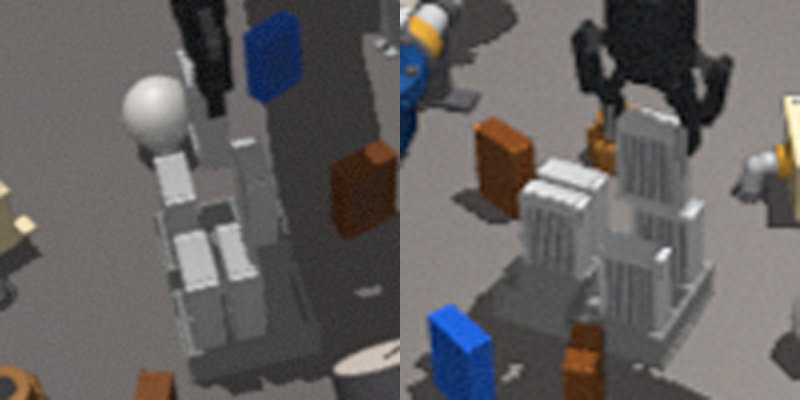

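The tall screens haven't moved, within 0.6 mm. The short screen hangs from the gripper by its edges, at (650,155) in the right half. Measure it in the hand.

```bash
python3 - <<'E'
import h; from fit import *
f=np.load('w_c.npz'); p,R=f['p'],f['R']
for W in (h.pts(np.load('q_c.npz')),h.pts(np.load('s_c.npz')),cloud(f,p,R)):
    Q=W.reshape(-1,3); Q=Q[np.isfinite(Q).all(1)]; L=(Q-p)@R*1000
    k=(abs(L[:,0])<25)&(abs(L[:,1])<26)&(L[:,2]>-60)&(L[:,2]<75); L=L[k]
    print(len(L),np.percentile(L,[1,50,99],axis=0).round(1).tolist())
    # face plane fit: points with z -10..50
    for lo,hi in((-35,-25),(-25,-10),(-10,10),(10,30),(30,50),(50,70)):
        m=(L[:,2]>lo)&(L[:,2]<hi)
        if m.sum()>5: print(lo,m.sum(),np.percentile(L[m,0],[2,50,98]).round(1))
E
python3 go.py .52 .1 .2 -84.5
```

```text
345 [[-18.0, -25.2, -47.9], [4.5, 1.7, 5.0], [13.2, 25.2, 59.4]]
-35 32 [-12.    0.6  13. ]
-25 79 [-19.2   3.3  11.4]
-10 66 [-0.6  5.3 11.2]
10 62 [-1.8  5.3  9.9]
30 56 [-2.1  4.4  9.4]
50 37 [-0.3  5.7  9.9]
99 [[-17.3, -25.2, -26.6], [-15.1, -6.1, -16.1], [-9.2, 25.3, 58.0]]
-35 25 [-16.9 -13.4  -9.8]
-25 25 [-17.2 -14.6  -9.9]
-10 6 [-16.8 -15.7 -14.5]
10 13 [-17.1 -14.7 -14.4]
30 12 [-17.2 -14.7 -14.3]
50 18 [-17.4 -16.4  -8.9]
11780 [[-15.8, -25.4, -29.2], [4.8, 0.0, -27.0], [10.0, 25.5, 52.6]]
-35 6517 [-15.7  -1.6   9.8]
-25 960 [ 6.7  9.5 10.2]
-10 1621 [4.1 6.7 9.8]
10 1219 [4.1 6.7 9.8]
30 1072 [4.3 6.9 9.9]
50 391 [4.1 9.  9.8]
t 4.48 pos [ 0.6056 -0.0191  0.1965] head -6.98 F [-0.5  0.3 -4.3] w 0.0590 ff 68.3
rot [-0.17  0.12 77.52] dp [ 0.1078 -0.0995 -0.0031]
```

```bash
python3 -m jog '{"rotation":[[0,0,50],[0,0,50],[0,0,50],[0,0,50],[0,0,50],[0,0,50],[0,0,50],[0,0,50]],"dp":[[0.02,-0.02,0],[0.04,-0.04,0],[0.06,-0.055,0],[0.08,-0.075,0],[0.1,-0.09,0],[0.108,-0.1,0],[0.108,-0.1,0],[0.108,-0.1,0]],"fingers":[0.6,0.6,0.6,0.6,0.6,0.6,0.6,0.6]}' 60 >/dev/null
python3 go.py .52 .1 .12 -84.5
```

```text
t 5.15 pos [0.5186 0.1009 0.1959] head -57.01 F [-0.4 -0.4 -3. ] w 0.0586 ff 68.3
rot [-0.08  0.25 27.49] dp [0.001  0.0017 0.0759]
```

```bash
python3 -m jog '{"rotation":[[0,0,7],[0,0,14],[0,0,21],[0,0,27.5],[0,0,27.5],[0,0,27.5],[0,0,27.5],[0,0,27.5]],"dp":[[0,0,0.02],[0,0,0.04],[0,0,0.06],[0,0,0.08],[0,0,0.1],[0,0,0.115],[0,0,0.12],[0,0,0.125]],"fingers":[0.6,0.6,0.6,0.6,0.6,0.6,0.6,0.6]}' 60 >/dev/null
python3 go.py .52 .1 .057 -84.5
```

```text
t 5.82 pos [0.5195 0.0997 0.0714] head -84.40 F [-0.1  0.2 -3.3] w 0.0589 ff 68.3
rot [-0.02  0.2   0.1 ] dp [ 0.0005 -0.0003  0.0144]
```

```bash
python3 -m jog '{"rotation":[[0,0.2,0],[0,0.2,0],[0,0.2,0],[0,0.2,0],[0,0.2,0],[0,0.2,0],[0,0.2,0],[0,0.2,0]],"dp":[[0,0,0.003],[0,0,0.006],[0,0,0.009],[0,0,0.011],[0,0,0.012],[0,0,0.013],[0,0,0.014],[0,0,0.014]],"fingers":[0.6,0.6,0.6,0.6,0.6,0.6,0.6,0.6]}' 60 >/dev/null
python3 go.py .52 .1 .057 -84.5
python3 -m jog '{"rotation":[[0,0,0],[0,0,0],[0,0,0]],"dp":[[0,0,0.0005],[0,0,0.001],[0,0,0.0015]],"fingers":[0.6,0.6,0.6]}' 60 >/dev/null
python3 go.py .52 .1 .057 -84.5
```

```text
t 6.48 pos [0.5205 0.1001 0.0593] head -84.47 F [ 0.2 -0.8 -2.9] w 0.0587 ff 68.3
rot [ 0.   -0.2   0.03] dp [-0.0006  0.      0.0023]
t 6.73 pos [0.5206 0.1001 0.0579] head -84.48 F [-1.  -0.6 -3. ] w 0.0591 ff 68.3
rot [-0.   -0.21  0.02] dp [-0.0007  0.      0.0009]
```

```bash
python3 -m jog '{"rotation":[[0,0,0],[0,0,0],[0,0,0],[0,0,0]],"dp":[[0,0,0.0005],[0,0,0.001],[0,0,0.0015],[0,0,0.0015]],"fingers":[0.6,0.6,0.6,0.6]}' 60 >/dev/null
python3 go.py
python3 -m jog '{"rotation":[[0,0,0],[0,0,0],[0,0,0],[0,0,0]],"dp":[[0,0,0.0005],[0,0,0.001],[0,0,0.0015],[0,0,0.0015]],"fingers":[0.6,0.6,0.6,0.6]}' 60 >/dev/null
python3 go.py
```

```text
t 7.07 pos [0.521  0.1001 0.0573] head -84.48 F [-1.9  0.6  3.1] w 0.0587 ff 69.3
t 7.40 pos [0.5213 0.1002 0.0571] head -84.48 F [-4.9  0.8 12. ] w 0.0587 ff 70.3
```

```bash
python3 -m jog '{"rotation":[[0,0,0],[0,0,0],[0,0,0],[0,0,0],[0,0,0],[0,0,0],[0,0,0]],"dp":[[0,0,-0.001],[0,0,-0.0015],[0,0,-0.0015],[0,0,-0.0015],[0,0,-0.0015],[0,0,-0.0015],[0,0,-0.0015]],"fingers":[0.6,0.6,0.8,0.9,1,1,1]}' 60 >/dev/null
python3 go.py
python3 -m jog '{"rotation":[[0,0,0],[0,0,0],[0,0,0],[0,0,0],[0,0,0],[0,0,0],[0,0,0],[0,0,0]],"dp":[[0,0,-0.01],[0,0,-0.03],[0,0,-0.05],[0,0,-0.08],[0,0,-0.11],[0,0,-0.13],[0,0,-0.14],[0,0,-0.14]],"fingers":[1,1,1,1,1,1,1,1]}' >/dev/null
python3 - <<'E'
from fit import *
d,p,R=grab('d'); P=cloud(d,p,R); top(P,.078,.095,(.52,.1),.05)
E
```

```text
t 7.98 pos [0.5206 0.1    0.0561] head -84.48 F [-0.2 -0.1 -0.2] w 0.0857 ff 0.0
t 8.65 pos [0.5219 0.1001 0.2   ] head -84.47 F [ 0.5 -0.2 -0.6] w 0.0856 ff 0.0
2133 c [517.6 101.4] size [60.2 26.9] ang -84.5 z 0.085
```

```bash
python3 go.py .5176 .1014 .2 5.5
python3 -m jog '{"rotation":[[0,0,-56],[0,0,-56],[0,0,-56],[0,0,-56],[0,0,-56],[0,0,-56],[0,0,-56],[0,0,-56]],"dp":[[-0.001,-0.002,0],[-0.001,-0.002,0],[-0.001,-0.002,0],[-0.001,-0.002,0],[-0.001,-0.002,0],[-0.001,-0.002,0],[-0.001,-0.002,0],[-0.001,-0.002,0]],"fingers":[0.7,0.7,0.7,0.7,0.7,0.7,0.7,0.7]}' >/dev/null
python3 -m jog '{"rotation":[[0,0,-34],[0,0,-34],[0,0,-34],[0,0,-34],[0,0,-34],[0,0,-34],[0,0,-34]],"dp":[[0,0,0],[0,0,0],[0,0,0],[0,0,0],[0,0,0],[0,0,0],[0,0,0]],"fingers":[0.7,0.7,0.7,0.7,0.7,0.7,0.7]}' >/dev/null
python3 go.py .5176 .1014 .045 5.5
python3 - <<'E'
from fit import *
d,p,R=grab('e'); P=cloud(d,p,R); top(P,.078,.095,(.52,.1),.05)
E
```

```text
t 8.70 pos [0.5206 0.1001 0.1975] head -84.48 F [ 0.7 -0.2  0.1] w 0.0856 ff 0.0
rot [  0.29  -0.27 -89.97] dp [-0.0029 -0.0016 -0.0025]
t 9.95 pos [0.5178 0.1019 0.1942] head 5.37 F [-0.1 -0.   0.5] w 0.0597 ff 0.0
rot [-0.01 -0.02 -0.13] dp [-0.0005 -0.0002  0.1492]
t 9.95 pos [0.5178 0.1019 0.1942] head 5.37 F [-0.1 -0.   0.5] w 0.0597 ff 0.0
2176 c [517.7 101.4] size [60.3 26.3] ang -84.9 z 0.0848
```

```bash
python3 -m jog '{"rotation":[[0,0,0],[0,0,0],[0,0,0],[0,0,0],[0,0,0],[0,0,0],[0,0,0],[0,0,0]],"dp":[[-0.0005,0,0.03],[-0.0005,0,0.06],[-0.0005,0,0.09],[-0.0005,0,0.11],[-0.0005,0,0.13],[-0.0005,0,0.145],[-0.0005,0,0.149],[-0.0005,0,0.149]],"fingers":[0.7,0.7,0.7,0.7,0.7,0.7,0.7,0.7]}' >/dev/null
python3 go.py .5176 .1014 .045 5.5
python3 -m jog '{"rotation":[[0,0,0],[0,0,0],[0,0,0],[0,0,0],[0,0,0],[0,0,0],[0,0,0],[0,0,0]],"dp":[[0,0,0],[0,0,0],[0,0,0],[0,0,0],[0,0,0],[0,0,0],[0,0,0],[0,0,0]],"fingers":[0.5,0.4,0.2,0.2,0.2,0.2,0.2,0.2]}' 60 >/dev/null
python3 go.py .5176 .1014 .19 5.5
```

```text
t 10.67 pos [0.518  0.1014 0.0455] head 5.45 F [0.2 0.5 0.2] w 0.0600 ff 0.0
rot [-0.03 -0.02 -0.05] dp [-0.     -0.0004  0.0005]
t 11.33 pos [0.5206 0.1015 0.0488] head 5.51 F [-0.4  0.6  6.7] w 0.0253 ff 60.7
rot [0.34 0.01 0.01] dp [ 1.000e-04 -2.100e-03 -1.412e-01]
```

```bash
python3 -m jog '{"rotation":[[0,0,0],[0,0,0],[0,0,0],[0,0,0],[0,0,0],[0,0,0],[0,0,0],[0,0,0]],"dp":[[0,0,-0.005],[0,0,-0.02],[0,0,-0.04],[0,0,-0.07],[0,0,-0.1],[0,0,-0.13],[0,0,-0.145],[0,0,-0.15]],"fingers":[0.2,0.2,0.2,0.2,0.2,0.2,0.2,0.2]}' 60 >/dev/null
python3 go.py .48 .22 .2 5.5
```

```text
t 12.00 pos [0.52   0.1015 0.2002] head 5.53 F [ 0.8  0.4 -2.9] w 0.0251 ff 59.8
rot [0.47 0.03 0.03] dp [ 1.218e-01 -2.840e-02 -1.000e-04]
```

```bash
python3 -m jog '{"rotation":[[0,0,0],[0,0,0],[0,0,0],[0,0,0],[0,0,0],[0,0,0],[0,0,0]],"dp":[[0.02,-0.005,0],[0.04,-0.01,0],[0.07,-0.015,0],[0.1,-0.022,0],[0.122,-0.028,0],[0.122,-0.028,0],[0.122,-0.028,0]],"fingers":[0.2,0.2,0.2,0.2,0.2,0.2,0.2]}' 60 >/dev/null
python3 - <<'E'
from fit import *
d,p,R=grab('f'); P=cloud(d,p,R)
cv2.imwrite('pics/f.png',d['image'][...,::-1])
Q=top(P,.085,.0935,(.453,.3),.12)
# screen in hand
q=P.reshape(-1,3); q=q[np.isfinite(q).all(1)]; L=(q-p)@R*1000
k=(abs(L[:,0])<40)&(abs(L[:,1])<16)&(L[:,2]>-60)&(L[:,2]<-10);L=L[k]
print(len(L),np.percentile(L,[1,50,99],axis=0).round(1).tolist())
k=abs(L[:,2]-np.median(L[:,2]))<3; print(np.percentile(L[k],[1,50,99],axis=0).round(1).tolist())
E
```

```text
t 12.58 pos [0.4775 0.2206 0.1948] head 5.67 F [-0.  -0.5 -3.8] w 0.0251 ff 59.6
8689 c [450.3 301.7] size [171.2  94.7] ang 6.1 z 0.0908
9580 [[-18.8, -15.4, -54.2], [11.2, 0.0, -36.1], [30.3, 15.3, -13.1]]
[[-19.0, -14.4, -38.3], [8.5, 0.0, -36.1], [30.0, 14.3, -34.2]]
```

View pics/f.png

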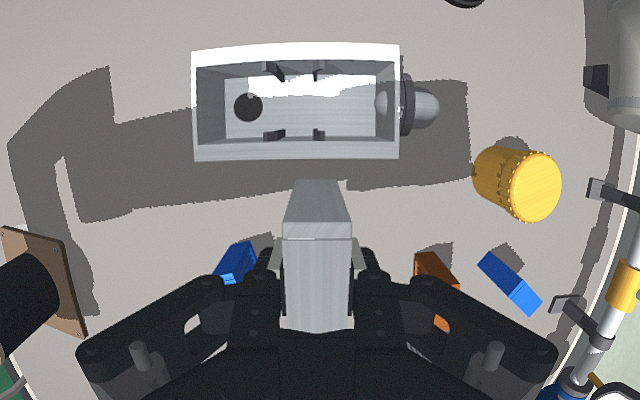

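The wrist picture shows the trough with its rim from (192,45) to (400,160) and rib pairs at (272,72)/(272,135) and (320,72)/(318,135). The screen is held by its faces at (315,230).

```bash
python3 - <<'E'
from fit import *
f=np.load('w_f.npz'); p,R=f['p'],f['R']; P=cloud(f,p,R).reshape(-1,3); P=P[np.isfinite(P).all(1)]
for hd in (5.8,6.1):
    a=np.radians(hd); B=np.array([[np.cos(a),-np.sin(a)],[np.sin(a),np.cos(a)]])
    L=np.c_[(P[:,:2]-[.4503,.3017])@B,P[:,2]]*1000
    r=L[(abs(L[:,2]-91)<2.5)&(abs(L[:,0])<95)&(abs(L[:,1])<60)]
    for side in(-1,1):
        o=[np.percentile(side*r[(abs(r[:,0]-x)<8)&(side*r[:,1]>20),1],99) for x in(-70,-35,0,35,70)]; 
        i=[np.percentile(side*r[(abs(r[:,0]-x)<8)&(side*r[:,1]>20),1],1) for x in(-70,-35,35,70)]; print(hd,side,np.round(o,1),np.round(i,1))
    ex=[np.percentile(r[abs(r[:,1]-y)<8,0],[.5,99.5]).round(1).tolist() for y in(-20,0,20)]; print(ex)
    for side in (-1,1):
        b=L[(L[:,2]>40)&(L[:,2]<86)&(side*L[:,1]>24.2)&(side*L[:,1]<31)&(abs(L[:,0])<50)]
        print('ribs x hist',np.histogram(b[:,0],np.arange(-40,41,4))[0])
E
python3 go.py .4503 .3017 .2 5.9
```

```text
5.8 -1 [47.3 47.4 47.1 47.  46.5] [33.9 33.4 33.4 32.7]
5.8 1 [46.1 46.1 46.9 46.9 47.1] [31.9 32.3 32.5 33.1]
[[-85.3, 85.2], [-85.2, 84.9], [-85.5, 84.9]]
ribs x hist [ 0  0  0  0  2 34 46  0  0  0  0  0  0  9 31  0  0  0  0  0]
ribs x hist [ 0  0  0  0  2 63 48  0  0  0  0  0  0 28 48  3  0  0  0  0]
6.1 -1 [47.  47.2 47.1 47.2 46.9] [33.2 33.2 33.6 33.1]
6.1 1 [46.4 46.3 46.8 46.7 46.7] [32.3 32.6 32.4 32.7]
[[-85.4, 85.1], [-85.1, 85.0], [-85.4, 85.0]]
ribs x hist [ 0  0  0  0  2 37 45  0  0  0  0  0  0  9 31  0  0  0  0  0]
ribs x hist [ 0  0  0  0  2 60 50  0  0  0  0  0  0 19 54  4  0  0  0  0]
t 12.63 pos [0.4781 0.2199 0.1952] head 5.59 F [ 0.  -0.1 -3.3] w 0.0255 ff 59.6
rot [ 0.01  0.07 -0.31] dp [ 0.0841 -0.0197 -0.0049]
```

```bash
python3 -m jog '{"rotation":[[0,0,-0.5],[0,0,-0.5],[0,0,-0.5],[0,0,-0.5],[0,0,-0.5],[0,0,-0.5],[0,0,-0.5],[0,0,-0.5]],"dp":[[0.025,-0.006,0],[0.05,-0.012,0],[0.07,-0.017,0],[0.084,-0.02,0],[0.084,-0.02,0.01],[0.084,-0.02,0.02],[0.084,-0.02,0.03],[0.084,-0.02,0.03]],"fingers":[0.2,0.2,0.2,0.2,0.2,0.2,0.2,0.2]}' 60 >/dev/null
python3 go.py .4503 .3014 .055 6.1
```

```text
t 13.30 pos [0.4498 0.2997 0.163 ] head 5.93 F [-0.6  0.4 -4.2] w 0.0255 ff 59.7
rot [-0.19  0.15 -0.17] dp [0.0019 0.001  0.108 ]
```

```bash
python3 -m jog '{"rotation":[[0,0,-0.2],[0,0,-0.2],[0,0,-0.2],[0,0,-0.2],[0,0,-0.2]],"dp":[[0.001,0.001,0.005],[0.0015,0.001,0.01],[0.0015,0.001,0.015],[0.0015,0.001,0.015],[0.0015,0.001,0.015]],"fingers":[0.2,0.2,0.2,0.2,0.2]}' 60 >/dev/null
python3 go.py .4503 .3014 .055 6.1
python3 - <<'E'
from fit import *
d,p,R=grab('g'); P=cloud(d,p,R).reshape(-1,3); P=P[np.isfinite(P).all(1)]
L=(P-p)@R*1000
k=(abs(L[:,2]+36)<2)&(abs(L[:,1])<14)&(L[:,0]<45); print('screen top in tool',np.percentile(L[k],[1,50,99],axis=0).round(1).tolist())
k=(abs(P[:,2]-.091)<.0025)
r=L[k]; 
for y in(-60,-35,35,60):
    s=r[abs(r[:,1]-y)<6]; u=s[s[:,0]>20,0]; print(y,np.percentile(u,[1,99]).round(1) if len(u)>10 else len(u))
E
```

```text
t 13.72 pos [0.4523 0.3033 0.1519] head 6.21 F [ 0.  -0.3 -3.6] w 0.0255 ff 59.7
rot [0.17 0.02 0.11] dp [-0.0017 -0.0024  0.0969]
t 13.72 pos [0.4523 0.3033 0.1519] head 6.21 F [ 0.  -0.3 -3.6] w 0.0255 ff 59.7
screen top in tool [[-19.1, -13.3, -37.7], [8.5, 0.0, -36.1], [30.0, 13.3, -34.7]]
-60 [31.8 45.7]
-35 [31.6 45.6]
35 [31.7 45.5]
60 [31.9 45.4]
```

```bash
python3 -m jog '{"rotation":[[0,0,0],[0,0,0],[0,0,0],[0,0,0],[0,0,0]],"dp":[[-0.0015,-0.002,0.004],[-0.0015,-0.002,0.007],[-0.0015,-0.002,0.007],[-0.0015,-0.002,0.007],[-0.0015,-0.002,0.007]],"fingers":[0.2,0.2,0.2,0.2,0.2]}' 60 >/dev/null
python3 go.py .4503 .3014 .055 6.1
```

```text
t 14.18 pos [0.4505 0.3018 0.1452] head 6.22 F [ 0.1 -0.4 -3.2] w 0.0253 ff 59.7
rot [ 0.21 -0.    0.12] dp [-0.0004 -0.0006  0.0902]
```

Centred within 0.6 mm. Lower it through the flare while watching the force.

```bash
python3 -m jog '{"rotation":[[0,0,0],[0,0,0],[0,0,0],[0,0,0],[0,0,0],[0,0,0],[0,0,0],[0,0,0]],"dp":[[-0.0003,-0.0003,0.003],[-0.0003,-0.0005,0.006],[-0.0003,-0.0005,0.009],[-0.0003,-0.0005,0.012],[-0.0003,-0.0005,0.015],[-0.0003,-0.0005,0.018],[-0.0003,-0.0005,0.021],[-0.0003,-0.0005,0.024]],"fingers":[0.2,0.2,0.2,0.2,0.2,0.2,0.2,0.2]}' 60 >/dev/null
python3 go.py .4503 .3014 .055 6.1
python3 -m jog '{"rotation":[[0,0,0],[0,0,0],[0,0,0],[0,0,0]],"dp":[[0,0,0.004],[0,0,0.008],[0,0,0.012],[0,0,0.016]],"fingers":[0.2,0.2,0.2,0.2]}' 60 >/dev/null
python3 go.py .4503 .3014 .055 6.1
```

```text
t 14.85 pos [0.4501 0.3014 0.1208] head 6.22 F [-0.3 -0.3 -4.4] w 0.0251 ff 59.7
rot [0.19 0.   0.12] dp [-0.     -0.      0.0658]
t 15.18 pos [0.4502 0.3014 0.1047] head 6.22 F [ 0.5  0.4 -3.1] w 0.0256 ff 59.7
rot [0.19 0.01 0.12] dp [-0.     -0.      0.0497]
```

```bash
python3 -m jog '{"rotation":[[0,0,0],[0,0,0],[0,0,0],[0,0,0],[0,0,0],[0,0,0],[0,0,0],[0,0,0]],"dp":[[0,0,0.005],[0,0,0.01],[0,0,0.016],[0,0,0.022],[0,0,0.028],[0,0,0.034],[0,0,0.04],[0,0,0.044]],"fingers":[0.2,0.2,0.2,0.2,0.2,0.2,0.2,0.2]}' 60 >/dev/null
python3 go.py .4503 .3014 .055 6.1
python3 -m jog '{"rotation":[[0,0,0],[0,0,0],[0,0,0],[0,0,0],[0,0,0],[0,0,0]],"dp":[[0,0,0.001],[0,0,0.002],[0,0,0.003],[0,0,0.004],[0,0,0.005],[0,0,0.005]],"fingers":[0.2,0.2,0.2,0.2,0.2,0.2]}' 60 >/dev/null
python3 go.py .4503 .3014 .055 6.1
```

```text
t 15.85 pos [0.45   0.3013 0.0601] head 6.22 F [-0.8  0.2 -4. ] w 0.0255 ff 59.7
rot [0.14 0.02 0.12] dp [0.0001 0.0003 0.0051]
t 16.35 pos [0.4504 0.3015 0.0562] head 6.22 F [-0.1 -0.4 -3.7] w 0.0252 ff 59.7
rot [0.21 0.   0.12] dp [-0.     -0.0001  0.0012]
```

```bash
python3 -m jog '{"rotation":[[0,0,0],[0,0,0],[0,0,0],[0,0,0]],"dp":[[0,0,0.0005],[0,0,0.001],[0,0,0.0015],[0,0,0.002]],"fingers":[0.2,0.2,0.2,0.2]}' 60 >/dev/null
python3 go.py
python3 -m jog '{"rotation":[[0,0,0],[0,0,0],[0,0,0],[0,0,0]],"dp":[[0,0,0.0005],[0,0,0.001],[0,0,0.0015],[0,0,0.002]],"fingers":[0.2,0.2,0.2,0.2]}' 60 >/dev/null
python3 go.py
```

```text
t 16.68 pos [0.4505 0.3015 0.0548] head 6.22 F [-2.6 -0.7  3.3] w 0.0255 ff 60.4
t 17.02 pos [0.4506 0.3016 0.0548] head 6.24 F [-7.2 -4.4 15.5] w 0.0254 ff 62.0
```

```bash
python3 -m jog '{"rotation":[[0,0,0],[0,0,0],[0,0,0],[0,0,0],[0,0,0],[0,0,0],[0,0,0]],"dp":[[0,0,-0.001],[0,0,-0.0025],[0,0,-0.0025],[0,0,-0.0025],[0,0,-0.0025],[0,0,-0.0025],[0,0,-0.0025]],"fingers":[0.2,0.2,0.4,0.6,0.6,0.6,0.6]}' 60 >/dev/null
python3 go.py
python3 -m jog '{"rotation":[[0,0,0],[0,0,0],[0,0,0],[0,0,0],[0,0,0],[0,0,0],[0,0,0],[0,0,0]],"dp":[[0,0,-0.01],[0,0,-0.03],[0,0,-0.05],[0,0,-0.08],[0,0,-0.11],[0,0,-0.13],[0,0,-0.14],[0,0,-0.14]],"fingers":[0.6,0.6,0.6,0.6,0.6,0.6,0.6,0.6]}' >/dev/null
python3 - <<'E'
from fit import *
d,p,R=grab('i'); P=cloud(d,p,R); cv2.imwrite('pics/i.png',d['image'][...,::-1])
a=np.radians(6.1); B=np.array([[np.cos(a),-np.sin(a)],[np.sin(a),np.cos(a)]])
Q=P.reshape(-1,3); Q=Q[np.isfinite(Q).all(1)]; L=np.c_[(Q[:,:2]-[.4503,.3014])@B,Q[:,2]]*1000
k=(abs(L[:,0])<22)&(abs(L[:,1])<26)&(L[:,2]>60); print(k.sum(),np.percentile(L[k],[2,50,98],axis=0).round(1).tolist())
k=(abs(L[:,0])>40)&(abs(L[:,0])<70)&(abs(abs(L[:,1])-40)<5)&(L[:,2]>60); print('rim',np.median(L[k,2]))
E
python3 go.py .49 -.262 .2 0
```

```text
t 17.60 pos [0.4505 0.3015 0.0546] head 6.22 F [ 0.5  0.3 -0.6] w 0.0511 ff 0.0
t 18.27 pos [0.4515 0.3021 0.1984] head 6.22 F [ 0.1  0.2 -0.3] w 0.0514 ff 0.0
15381 [[-20.9, -19.9, 90.1], [0.1, 13.3, 286.3], [21.0, 21.2, 300.9]]
rim 90.91404978005741
t 18.32 pos [0.4504 0.3016 0.1959] head 6.22 F [-0.3  0.6 -0.1] w 0.0516 ff 0.0
rot [ 0.34 -0.06  6.22] dp [-0.5646 -0.0217 -0.0047]
```

View pics/i.png

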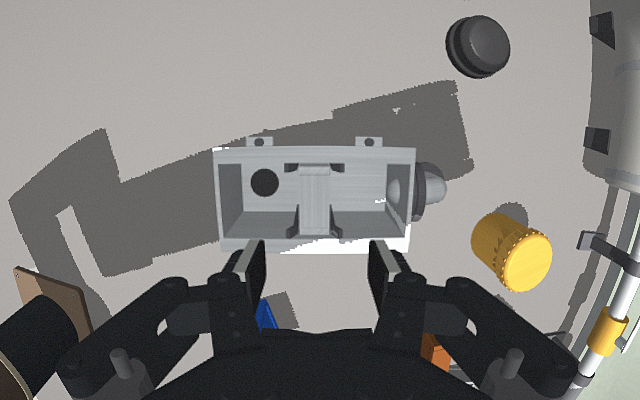

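The picture shows the screen seated between the ribs at (315,200), its top level with the rim (about 90 against 90.9 mm). Now the switch, with the fingers shut.

```bash
python3 -m jog '{"rotation":[[0,0,50],[0,0,50],[0,0,50],[0,0,50],[0,0,50],[0,0,50],[0,0,50],[0,0,50]],"dp":[[-0.32,-0.013,-0.01],[-0.32,-0.013,-0.01],[-0.32,-0.013,-0.01],[-0.32,-0.013,-0.01],[-0.32,-0.013,-0.01],[-0.32,-0.013,-0.01],[-0.32,-0.013,-0.01],[-0.32,-0.013,-0.01]],"fingers":[0.3,0,0,0,0,0,0,0]}' 40 >/dev/null
python3 go.py .467 -.22 .2 -69
```

```text
t 18.98 pos [ 0.4702 -0.0208  0.2024] head -44.13 F [ 0.7  0.6 -0.7] w 0.0001 ff 0.0
rot [-3.000e-02 -1.000e-02  2.487e+01] dp [-0.1452  0.1364  0.0023]
```

```bash
python3 go.py .395 -.298 .21 -69
```

```text
t 18.98 pos [ 0.4702 -0.0208  0.2024] head -44.13 F [ 0.7  0.6 -0.7] w 0.0001 ff 0.0
rot [-3.000e-02 -1.000e-02  2.487e+01] dp [-0.2513  0.139  -0.0077]
```

```bash
python3 -m jog '{"rotation":[[0,0,24.9],[0,0,24.9],[0,0,24.9],[0,0,24.9],[0,0,24.9],[0,0,24.9],[0,0,24.9],[0,0,24.9]],"dp":[[-0.251,0.139,-0.008],[-0.251,0.139,-0.008],[-0.251,0.139,-0.008],[-0.251,0.139,-0.008],[-0.251,0.139,-0.008],[-0.251,0.139,-0.008],[-0.251,0.139,-0.008],[-0.251,0.139,-0.008]],"fingers":[0,0,0,0,0,0,0,0]}' >/dev/null
python3 -m jog '{"rotation":[[0,0,0],[0,0,0]],"dp":[[0,0,0],[0,0,0]],"fingers":[0,0]}' >/dev/null
python3 - <<'E'
from fit import *
d,p,R=grab('j'); P=cloud(d,p,R); np.save('Pj',P)
cv2.imwrite('pics/j.png',d['image'][...,::-1])
top(P,.072,.078,(.465,-.271),.12); Q=top(P,.0845,.12,(.465,-.271),.05)
E
```

```text
t 19.82 pos [ 0.3975 -0.2945  0.2102] head -68.72 F [ 1.  -0.3  0.2] w 0.0003 ff 0.0
15662 c [ 463.7 -272.1] size [156.6 112.4] ang 21.2 z 0.0749
2907 c [ 460.5 -273.4] size [65.6 34.5] ang 21.7 z 0.0934
```

View pics/j.png

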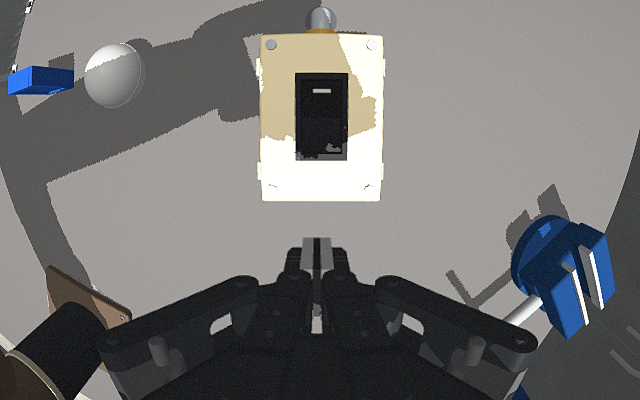

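The junction box cover runs from (260,33) to (382,200), the rocker is at (321,117), its white bar at (321,91), and the conduit at the top at (320,18).

```bash
python3 - <<'E'
from fit import *
P=np.load('Pj.npy').reshape(-1,3); P=P[np.isfinite(P).all(1)]
a=np.radians(21.2); B=np.array([[np.cos(a),-np.sin(a)],[np.sin(a),np.cos(a)]])
L=np.c_[(P[:,:2]-[.4637,-.2721])@B,P[:,2]]*1000
for x in range(-36,40,4):
    k=(abs(L[:,0]-x)<2)&(abs(L[:,1])<12)&(L[:,2]<120); print(x,k.sum(),np.median(L[k,2]).round(1),end=' | ')
q=B@[.022,0]+[.4637,-.2721]; print('\ntarget',q)
E
python3 go.py .4842 -.2641 .13 -68.8
```

```text
-36 111 82.1 | -32 105 77.2 | -28 141 90.8 | -24 120 91.0 | -20 144 91.5 | -16 145 91.7 | -12 126 92.1 | -8 134 92.4 | -4 145 92.7 | 0 145 93.3 | 4 141 94.2 | 8 122 95.4 | 12 141 96.2 | 16 148 97.5 | 20 150 98.8 | 24 149 99.8 | 28 120 100.3 | 32 82 81.4 | 36 113 81.9 | 
target [ 0.48421112 -0.26414426]
t 19.87 pos [ 0.3979 -0.2941  0.2106] head -68.64 F [-0.2 -0.6 -0.4] w 0.0001 ff 0.0
rot [-0.14 -0.15  0.16] dp [0.0911 0.0037 0.0808]
```

```bash
python3 -m jog '{"rotation":[[0,0,0],[0,0,0],[0,0,0],[0,0,0],[0,0,0],[0,0,0],[0,0,0],[0,0,0]],"dp":[[0.03,0.001,0.02],[0.06,0.002,0.04],[0.091,0.004,0.06],[0.091,0.004,0.08],[0.091,0.004,0.09],[0.091,0.004,0.1],[0.091,0.004,0.103],[0.091,0.004,0.103]],"fingers":[0,0,0,0,0,0,0,0]}' >/dev/null
python3 go.py .4842 -.2641 .092 -68.8
```

```text
t 20.53 pos [ 0.4842 -0.2656  0.109 ] head -68.68 F [-0.2  0.  -1.2] w -0.0002 ff 0.0
rot [-0.01 -0.15  0.12] dp [ 0.0005 -0.0014  0.017 ]
```

```bash
python3 -m jog '{"rotation":[[0,0,0],[0,0,0],[0,0,0],[0,0,0],[0,0,0],[0,0,0],[0,0,0]],"dp":[[0,0,0.003],[0,0,0.006],[0,0,0.008],[0,0,0.01],[0,0,0.012],[0,0,0.014],[0,0,0.016]],"fingers":[0,0,0,0,0,0,0]}' >/dev/null
python3 go.py
python3 -m jog '{"rotation":[[0,0,0],[0,0,0],[0,0,0]],"dp":[[0,0,0.001],[0,0,0.002],[0,0,0.002]],"fingers":[0,0,0]}' >/dev/null
python3 go.py
```

```text
t 21.12 pos [ 0.486  -0.2666  0.0945] head -68.69 F [2.  0.7 3.9] w 0.0002 ff 1.7
t 21.37 pos [ 0.4858 -0.2665  0.0923] head -68.69 F [3.8 0.8 4.3] w -0.0000 ff 2.1
```

```bash
python3 -m jog '{"rotation":[[0,0,0],[0,0,0],[0,0,0],[0,0,0]],"dp":[[0,0,0.0005],[0,0,0.001],[0,0,0.0015],[0,0,0.002]],"fingers":[0,0,0,0]}' >/dev/null
python3 go.py
python3 -m jog '{"rotation":[[0,0,0],[0,0,0],[0,0,0],[0,0,0]],"dp":[[0,0,0.0005],[0,0,0.001],[0,0,0.0015],[0,0,0.002]],"fingers":[0,0,0,0]}' >/dev/null
python3 go.py
```

```text
t 21.70 pos [ 0.4861 -0.2666  0.0913] head -68.69 F [ 1.4  2.2 11.3] w -0.0002 ff 5.6
t 22.03 pos [ 0.4861 -0.2666  0.091 ] head -68.67 F [-1.3  5.3 18.3] w 0.0004 ff 9.6
```

Against the stop (force rises, no travel). Retreat and check.

```bash
python3 -m jog '{"rotation":[[0,0,0],[0,0,0],[0,0,0],[0,0,0],[0,0,0],[0,0,0],[0,0,0],[0,0,0]],"dp":[[0,0,-0.01],[0,0,-0.03],[0,0,-0.06],[0,0,-0.09],[-0.03,0,-0.12],[-0.06,0,-0.12],[-0.09,0,-0.12],[-0.09,0,-0.12]],"fingers":[0,0,0,0,0,0,0,0]}' >/dev/null
python3 -m jog '{"rotation":[[0,0,0],[0,0,0]],"dp":[[0,0,0],[0,0,0]],"fingers":[0,0]}' >/dev/null
python3 - <<'E'
from fit import *; import h
d,p,R=grab('k'); P=cloud(d,p,R).reshape(-1,3); P=P[np.isfinite(P).all(1)]
a=np.radians(21.2); B=np.array([[np.cos(a),-np.sin(a)],[np.sin(a),np.cos(a)]])
L=np.c_[(P[:,:2]-[.4637,-.2721])@B,P[:,2]]*1000
for x in range(-28,32,8):
    k=(abs(L[:,0]-x)<2)&(abs(L[:,1])<12)&(L[:,2]<120); print(x,np.median(L[k,2]).round(1),end=' | ')
s=viewer.read_camera('scene'); Wn=h.pts(s); W0=h.pts(np.load('scene.npz'))
print()
for n,c,r,lo,hi in [('t0',(.606,-.0575),.033,.108,.118),('t1',(.614,.012),.033,.108,.118),('t23',(.703,-.05),.045,.108,.118),('ball',(.438,-.028),.06,.02,.1),('can',(.69,.255),.06,.085,.1),('nut',(.71,-.245),.06,.03,.06),('cap',(.62,.48),.06,.03,.06)]:
    print(n)
    for W in(W0,Wn):
        try: top(W,lo,hi,c,r)
        except Exception: print('none')
q=viewer.read_camera('side'); L=h.pts(q).reshape(-1,3); L=L[np.isfinite(L).all(1)]
print('screen top'); k=(np.hypot(L[:,0]-.4503,L[:,1]-.3014)<.025)&(L[:,2]<.15); print(k.sum(),np.percentile(L[k,2],[5,50,95]))
E
```

```text
t 22.87 pos [ 0.4001 -0.2986  0.2063] head -68.71 F [ 0.1 -0.2 -0.4] w 0.0002 ff 0.0
-28 100.8 | -20 99.6 | -12 97.0 | -4 94.4 | 4 92.5 | 12 91.7 | 20 90.9 | 28 90.1 | 
t0
193 c [604.8 -57.5] size [59.3 26. ] ang -7.1 z 0.1131
192 c [604.7 -57.5] size [60.7 25.9] ang -7.5 z 0.113
t1
185 c [613.2  11.9] size [61.9 26.1] ang -7.2 z 0.1129
186 c [612.8  12. ] size [61.4 26.1] ang -7.2 z 0.1131
t23
478 c [700.3 -52. ] size [65.  60.9] ang -6.7 z 0.1131
481 c [702.1 -52.1] size [63.5 60.8] ang -7.3 z 0.113
ball
521 c [449.7 -31.4] size [73.9 57.7] ang 76.4 z 0.062
522 c [450.2 -32. ] size [72.9 57.4] ang 72.1 z 0.0617
can
457 c [697.2 252.2] size [70.8 69.3] ang -64.5 z 0.0916
451 c [697.2 253.5] size [70.8 68. ] ang -77.0 z 0.0916
nut
542 c [ 716.1 -244.2] size [59.6 57.9] ang -85.1 z 0.0497
547 c [ 717.8 -244. ] size [59.5 57.5] ang -84.8 z 0.0496
cap
290 c [626.6 481. ] size [63.5 60.8] ang 68.6 z 0.0413
289 c [625.7 480.6] size [64.  61.2] ang 53.6 z 0.041
screen top
110 [0.08609219 0.09105926 0.09478157]
```

The rocker is on (its profile is now the mirror image of the off one), the screen is home, and the other parts have not moved. Hand in.

```bash
python3 -c "
from bench import bot; print(bot.hand_in())"
```

```text
the job is handed in; nothing more can be done
None
```

The job is handed in at about 23 s: the short screen is home in the trough, the rocker is on and the other parts are unmoved, but while I lowered the gripper into the rack a finger link pressed on a tall screen, with about 53 N at the wrist, which may count against the 40 N limit.

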